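Hang the tool caddy on its twin-pin stand

TASK

Hang the blue tool caddy by its two holes on the two pins of the grey stand, straight and fully home, so that its back plate is against the face of the stand. The small steel flask standing in front of the stand is in the way: first slide it aside along the worktop, well clear of the space in front of the stand, without lifting it or knocking it over. Keep the caddy upright, leave the other things where they are, and let go at the end.

Things in the scene. Friction and masses are not known exactly. Their poses are not given: they have to be found in the camera images.
- pins (a point): Midway between the roots of the two pins of the stand, on its front face, 160 mm above the worktop. -x points out of the face (roughly toward the robot), y along the board, z up. Steel pins, diameter 9 mm, round ends, at y = -30 and +30 mm, slope 20 degrees upward: their ends lie 31 mm before the face and 11 mm above the roots
- stand: The stand, fixed, grey sheet steel: upright board 106 mm wide, 170 mm tall, 10 mm thick, screwed down by a 12 mm foot strip behind it. Origin on the worktop under the middle of the front face; axes as for pins. Its two pins are 60 mm apart
- bay (a point): Point on the worktop 60 mm in front of the face of the stand, on its middle line: the middle of the space that must be clear of the small flask (flask axis more than 90 mm away)
- caddy_tab (a point): Centre of the caddy's grip tab, which stands up in the middle of the back plate: 163 mm above the caddy's underside. Tab 44 mm wide along y, 8 mm thick along x, from 140 to 181 mm above the underside. x is the level direction from the pocket to the back plate, y along the plate, z up
- caddy_holes (a point): Midway between the caddy's two round through holes (diameter 15 mm, at y = -30 and +30 mm), in mid-thickness of the back plate, 48 mm below caddy_tab, 115 mm above the underside; axes as for caddy_tab. When the caddy hangs fully home this point is about 3 mm before pins (along -x) and about 1 mm below it
- caddy: Blue sheet-metal tool caddy, loose, 0.2 to 0.42 kg, starts standing on the worktop on its pocket. Back plate 104 mm wide, 140 mm tall, 5 mm thick, with a tab on top; open pocket 104 mm wide, 55 mm tall, reaching 53 mm from the plate toward -x. Origin at the centre of the underside, 25 mm before the plate's mid-plane; axes as for caddy_tab
- flask_mid (a point): Small conical steel flask, loose, 0.25 kg, base 68 mm in diameter, 88 mm tall, narrowing to a neck with a rim; the point is on its axis half-way up, 44 mm above its underside; z is its axis. Stands upright in front of the stand
- big_flask: Bystander: larger conical steel flask, 104 mm in diameter, 112 mm tall, loose, between caddy and stand; origin at the centre of its underside
- bowl: Bystander: steel bowl, 95 mm in diameter, 39 mm tall, loose; origin at the centre of its underside
- squeeze_bottle: Bystander: white squeeze bottle with red cap and bent nozzle, 99 x 68 mm, 199 mm tall, loose, to the left of the stand; origin at the centre of its underside
- timer: Bystander: white bench timer, 68 x 68 x 20 mm, loose; origin at the centre of its underside
Mind the look-alikes: they are no part of the job. Of the things like the part that bears flask_mid, leave any that is yellow; of the rest the smaller one is meant.

How it is judged:
On the way:
1. the small flask has been slid clear while the caddy is not yet at the pins (horizontal distance between flask_mid and bay above 0.09 m and horizontal distance between caddy_holes and pins above 0.08 m), for 0.2 s.
At the end, for the whole second after the job is handed in: Caddy on both pins of the stand, at rest: middle of its holes within 8.5 mm of the stand's face, 7 mm sideways, 9 mm below to 4 mm above the pin roots, straight within 0.12 rad; small flask upright on the worktop, axis over 90 mm from the bay point (x of caddy_holes in the frame of pins between -0.0085 and 0.001 m and y of caddy_holes in the frame of pins between -0.007 and 0.007 m and z of caddy_holes in the frame of pins between -0.009 and 0.004 m and angle between the z axis of caddy_holes and the z axis of pins, either way round below 0.12 rad and angle between the x axis of caddy_holes and the x axis of pins, either way round below 0.12 rad and linear speed of caddy below 0.02 m/s and horizontal distance between flask_mid and bay above 0.09 m and angle between flask_mid's own z axis and vertical below 0.1 rad and height (world z) of flask_mid above 0.03 m); the robot touches nothing.
It fails at once if the small flask is lifted or knocked over (angle between flask_mid's own z axis and vertical above 0.4 rad or height (world z) of flask_mid above 0.06 m).
It fails at once if the caddy is tipped over (angle between caddy_tab's own z axis and vertical above 0.6 rad).
It fails at once if a bystander is moved by more than 30 mm (distance of any of big_flask, bowl, timer, squeeze_bottle from where it was at the start of the episode above 0.03 m).
It also fails if it takes over 72 s, if anything falls off the work surface, if the arm or the gripper's body presses on something with over 40 N, if the wrist force passes 120 N, or if a joint passes its speed limit or range.

ROBOT

A 7-joint arm with a two-finger parallel gripper is mounted at the origin on a cart in front of the work surface, level with it; the furniture and walls round the work are solid. World frame = base frame: x ahead of the robot, y to its left, z up, the work surface at z = 0. Lengths are in m, angles in rad, forces in N, time in s.
With the tool pointing down it reaches from about 0.4 to 0.85 m from the base axis. Payload 4.5 kg.
Tool frame: the origin (TCP) lies between the finger pads; the fingertips stand r.finger_overhang ahead of it and the grasp point (between the pads) lies 8 mm behind it (r.finger_overhang is the distance from the TCP to the fingertips, in m); z points along the fingers, x is the direction in which the jaws open and shut, and the axes are right-handed (so a half turn about z gives the same grasp; the last joint's range is limited). The gripper opens to 88 mm and grips with 3 to 60 N. Pads are 18 mm wide; open, the fingers measure 123 mm over their backs; the gripper's body (75 mm by 187 mm) begins 45 mm behind the grasp point.
Start: joints at [-1.125, 0.689, -0.195, 1.565, 0.157, 0.902, -0.215], TCP at [0.25, 0.573, 0.25] pointing down, gripper open.
Joint ranges: [-3.01, 3.01], [-0.46, 2.08], [-1.47, 1.51], [0.13, 2.56], [-1, 4.14], [0.04, 2.09], [-2.66, 2.66]. Speed limits (rad/s): [2.57, 2.57, 3.14, 3.14, 3.14, 3.14, 3.14].

INTERFACE

Orientations are given as a unit quaternion [x, y, z, w].
In Python, from plant import r gives the robot as it stands.
- The arm moves only by the tool move_arm, never from a script. Its argument "targets" is a list that holds one entry, the list of rows, each a list of 7 numbers: the turn, a rotation vector about the world's x, y, z in rad, then the shift along the world's x, y, z in m, then the opening, from 0 (shut) to 1 (fully open). A call has 1 to 5 rows; each row shifts and turns the pose as measured when the row begins; what a row does not reach is not made up. A row lasts 1/10 s, in which the tool goes at most 50 mm and 8.59 degrees, less where a joint would pass 70% of its speed; a pose out of reach is approached as far as the arm can. A call with a gripper value outside its range is refused whole. The fingers move at their own pace and stop on an object; "force" is the grip in N (left out, the last holds). Time passes only in rows, so rows that do not move let the fingers close. It gives the time, the measured TCP pose, the force and the opening at its end, in the units of the state.
- r.get_state(): the state, without advancing time (a new reading comes with each control period).
- r.snapshot(name): name is "scene" or "top" or "wrist"; returns a dict with "frame" (420x560x3 uint8, red, green, blue), "K" (3x3 intrinsics, pixels), "D" ([k1, k2, p1, p2, k3] as OpenCV has them; the pictures are not rectified), "T" (4x4, takes a point from camera to world coordinates). Camera axes: x right, y up, looking along -z (the intrinsics and any distortion apply to the point x, -y, -z); pixel columns grow to the right and rows downward; lengths in m; the calibration is good to about 2 mm. A picture is of the moment at which its call begins. There is no depth.
- r.finish_job(): hands the job in, once; it reports no verdict.
Trained networks look in a picture, given as the dict that the camera call returned (one of the last four; its "shot" number tells which), for a name from the list of things; names that differ only in an ending like _2 or _b are one class to them, and where a whole thing is asked for, a point or a joint stands for the part that bears it (a point fixed in the world has none). Each returns a list of dicts, best first, with "score" (0 to 1); they miss things now and then, are a little off and sometimes report something else, mostly with a low value. They report only what shows in the picture. A call takes as long as a camera call. They do not tell look-alikes from the thing itself.
- r.find_in(picture, query): "centre" ([row, column] in pixels, amid what is visible of it).
The state is a dict: "clock": time; "q": joint angles; "qd": joint speeds; "joint_torque": joint torques, N m; "tool_pos": TCP position; "eef_rot": TCP orientation; "contact_force": force on the tool from outside, world axes, zero at the start; "moment": the same for the moment, N m; "opening": opening from 0.0 (shut) to 1.0 (fully open).
Only numpy, scipy, OpenCV 4.12 (cv2) and the standard library are available. Lean on these libraries where they do the work, as an engineer would, in place of code of your own. Each camera call takes 0.05 s, during which the arm holds its last target. There are 200 camera calls.

## Working session

There is one attempt and no reset: what is moved stays moved. The work goes in short steps, Python scripts to look and compute and a tool call to move; the robot and the scene stay as the last step left them, time stands still between calls to the robot, and variables do not carry over. Pictures are saved under pics/ and viewed, about 8 in all and at most 12, crops included, and the job is handed in when it is done.

Besides the shell and the picture viewer there is one more tool, called after "Emit:" in YAML: its name, and indented under it one key for each argument. move_arm: Moves the arm, as the interface text tells. Its arguments: {"type":"object","properties":{"targets":{"type":"array","items":{"type":"array","items":{"type":"array","items":{"type":"number"}}}},"force":{"type":"number"}},"required":["targets"]}

```bash
mkdir -p pics; cat > h.py <<'E'
import numpy as np, cv2
from plant import r
def shot(n,name=None):
    p=r.snapshot(n)
    if name: cv2.imwrite(f'pics/{name}.png',p['frame'][:,:,::-1])
    return p
def ray(p,rc):
    uv=cv2.undistortPoints(np.array([[[rc[1],rc[0]]]],float),np.array(p['K']),np.array(p['D']))[0,0]
    T=np.array(p['T']); d=T[:3,:3]@np.array([uv[0],-uv[1],-1.]); return T[:3,3],d/np.linalg.norm(d)
def onz(p,rc,z):
    o,d=ray(p,rc); return o+d*(z-o[2])/d[2]
def tri(l):
    A=np.zeros((3,3));b=np.zeros(3)
    for p,rc in l:
        o,d=ray(p,rc);M=np.eye(3)-np.outer(d,d);A+=M;b+=M@o
    return np.linalg.solve(A,b)
def proj(p,X):
    T=np.array(p['T']);c=(np.array(X)-T[:3,3])@T[:3,:3]
    q=cv2.projectPoints(np.array([[c[0],-c[1],-c[2]]]),np.zeros(3),np.zeros(3),np.array(p['K']),np.array(p['D']))[0][0,0]
    return q[::-1]
E
python3 - <<'E'
from h import *
print(r.finger_overhang, r.get_state())
a=shot('scene','s0');b=shot('top','t0')
cv2.imwrite('pics/both.png',cv2.resize(np.vstack([a['frame'],b['frame']])[:,:,::-1],None,fx=.71,fy=.71))
for p in (a,b):
    print(np.round(p['T'],3).tolist(),np.round(p['K'],1).tolist())
    for q in ['pins','stand','caddy_tab','caddy_holes','caddy','flask_mid','big_flask','bowl','squeeze_bottle','timer']:
        print(q,[(np.round(d['centre']).tolist(),round(d['score'],2)) for d in r.find_in(p,q)[:4]])
E
```

```text
0.011 {'clock': 0.0, 'q': array([-1.12520016,  0.68999186, -0.19449866,  1.56639485,  0.15731536,
        0.90249787, -0.21510321]), 'qd': array([ 0.00299471,  0.0001439 , -0.00141171,  0.00209784, -0.00186622,
       -0.00119102, -0.00177628]), 'joint_torque': array([-7.74421223e-04, -5.27549994e+01, -1.26666125e+00, -1.53428990e+01,
       -5.25733398e-02,  6.80428493e-03,  1.83706024e-04]), 'tool_pos': array([0.24996029, 0.57214004, 0.24889118]), 'eef_rot': array([ 8.36712821e-01,  5.47641080e-01, -7.47640009e-04,  5.85441982e-04]), 'contact_force': array([-0.16007794,  0.43453998, -0.19241883]), 'moment': array([ 0.04435133,  0.01501033, -0.06179467]), 'opening': 0.9981240452931059}
[[-0.693, 0.39, -0.606, -0.331], [-0.721, -0.371, 0.585, 0.862], [0.003, 0.843, 0.539, 0.901], [0.0, 0.0, 0.0, 1.0]] [[395.7, 0.0, 273.2], [0.0, 395.7, 213.7], [0.0, 0.0, 1.0]]
pins [([288.0, 202.0], 0.89), ([309.0, 231.0], 0.2)]
stand [([289.0, 202.0], 0.87)]
caddy_tab [([209.0, 360.0], 0.91)]
caddy_holes [([209.0, 363.0], 0.73)]
caddy [([209.0, 364.0], 0.83)]
flask_mid [([258.0, 272.0], 0.91), ([309.0, 233.0], 0.75), ([247.0, 204.0], 0.55)]
big_flask [([231.0, 318.0], 0.96)]
bowl [([258.0, 314.0], 0.88)]
squeeze_bottle [([327.0, 154.0], 0.96)]
timer []
[[0.074, 0.956, -0.284, -0.029], [-0.997, 0.074, -0.013, 0.01], [0.008, 0.284, 0.959, 1.977], [0.0, 0.0, 0.0, 1.0]] [[495.1, 0.0, 274.8], [0.0, 495.1, 216.7], [0.0, 0.0, 1.0]]
pins [([225.0, 189.0], 0.74)]
stand [([227.0, 180.0], 0.9)]
caddy_tab [([263.0, 361.0], 0.7), ([224.0, 144.0], 0.33)]
caddy_holes [([260.0, 363.0], 0.75)]
caddy [([257.0, 362.0], 0.72)]
flask_mid [([254.0, 188.0], 0.81), ([187.0, 219.0], 0.63), ([242.0, 248.0], 0.6)]
big_flask [([248.0, 308.0], 0.63)]
bowl [([264.0, 278.0], 0.96)]
squeeze_bottle [([226.0, 143.0], 0.54)]
timer [([265.0, 404.0], 0.47)]
```

View pics/s0.png

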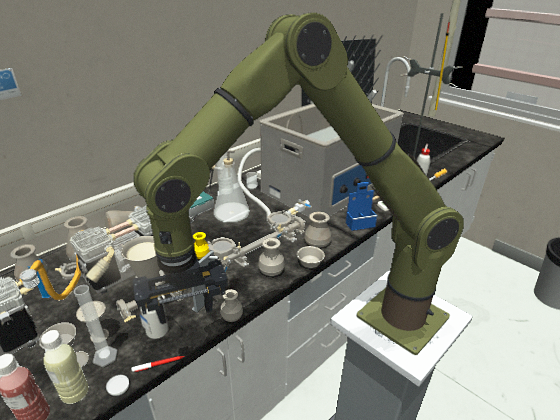

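View pics/t0.png

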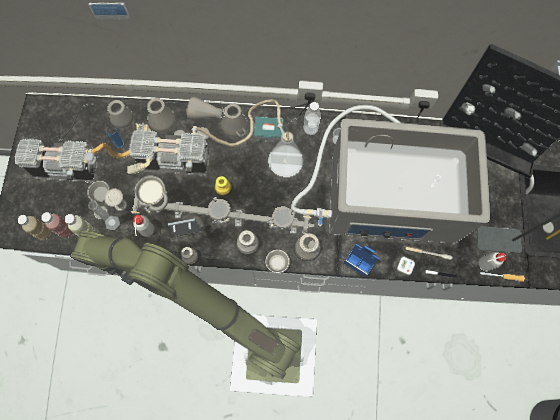

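The scene view shows the small flask at (309,231), partly hidden stand at (289,202) and caddy at (209,362). In the top view they are at (254,188), (225,182) and (260,362). The yellow flask at (187,219) and the larger one at (242,248) are look-alikes.

```bash
python3 - <<'E'
from h import *
a=shot('scene');b=shot('top');w=shot('wrist')
for n,s,t,z in [('flask',(309,232),(254,188),.044),('stand',(289,202),(226,181),.1),('caddy',(209,363),(259,362),.06),('tab',(209,360),(263,361),.163),('big',(231,318),(246,308),.05),('look',(258,272),(242,248),.05),('bowl',(258,314),(263,278),.02),('bottle',(327,154),(226,143),.1),('yellow',(247,204),(187,219),.05),('timer',None,(265,404),.01)]:
    print(n,onz(b,t,z).round(3), s and onz(a,s,z).round(3), s and tri([(a,s),(b,t)]).round(3))
A=cv2.resize(a['frame'][170:350,110:410],None,fx=2.0,fy=2,interpolation=3)
B=cv2.resize(b['frame'][170:290,120:420],None,fx=2.,fy=2,interpolation=3)
cv2.imwrite('pics/c1.png',np.vstack([A,B])[:600,:,::-1])
cv2.imwrite('pics/w0.png',w['frame'][:,:,::-1])
print(np.round(w['T'],3).tolist(),w['K'].round())
E
```

```text
flask [0.361 0.371 0.044] [0.344 0.377 0.044] [0.36  0.37  0.029]
stand [0.459 0.402 0.1  ] [0.421 0.422 0.1  ] [0.463 0.405 0.062]
caddy [ 0.39  -0.322  0.06 ] [ 0.391 -0.339  0.06 ] [ 0.384 -0.321  0.072]
tab [ 0.352 -0.301  0.163] [ 0.31  -0.184  0.163] [ 0.378 -0.312  0.075]
big [ 0.429 -0.105  0.05 ] [ 0.425 -0.101  0.05 ] [ 0.429 -0.106  0.046]
look [0.427 0.135 0.05 ] [0.428 0.134 0.05 ] [0.427 0.135 0.052]
bowl [0.357 0.009 0.02 ] [0.353 0.001 0.02 ] [0.353 0.007 0.025]
bottle [0.447 0.554 0.1  ] [0.39  0.596 0.1  ] [0.464 0.573 0.022]
yellow [0.651 0.276 0.05 ] [0.638 0.265 0.05 ] [0.643 0.27  0.053]
timer [ 0.388 -0.504  0.01 ] None None
[[0.401, -0.875, -0.272, 0.18], [0.916, 0.383, 0.118, 0.604], [0.001, -0.297, 0.955, 0.386], [0.0, 0.0, 0.0, 1.0]] [[291.   0. 283.]
 [  0. 291. 212.]
 [  0.   0.   1.]]
```

View pics/c1.png

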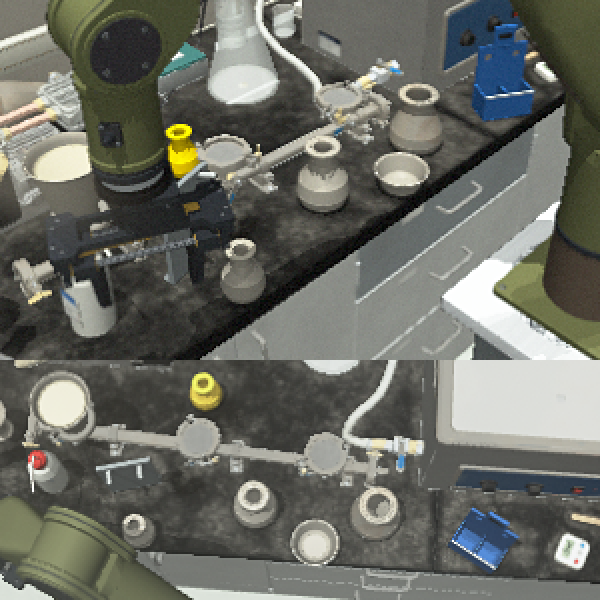

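View pics/w0.png

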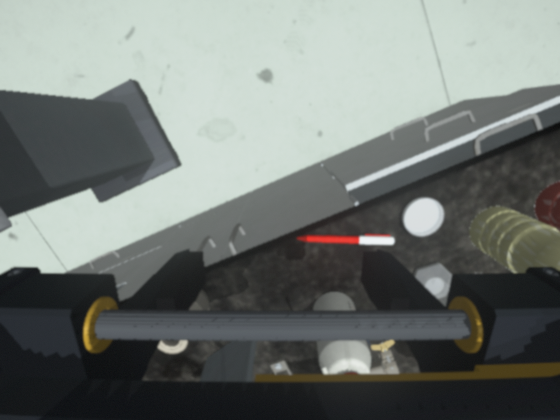

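The crops show the stand's top edge from (97,465) to (158,457) in the lower crop, with the small flask at (137,527). The caddy's plate faces up and to the right, with the pocket to the lower left. The wrist view looks past the tool toward the counter edge.

```bash
python3 - <<'E'
from h import *
b=shot('top')
L=onz(b,(222.5,168.5),.17);R=onz(b,(218.5,199),.17)
print(L,R,np.linalg.norm(L-R),np.degrees(np.arctan2(*(L-R)[:2])))
f=lambda x,y:(170+(y-360)/2,120+x/2)
print('rim',onz(b,f(136,524),.088)); print('edge',onz(b,f(137,553),0))
print('plate',onz(b,f(475,513),.14),onz(b,f(517,545),.14))
E
```

```text
[0.45097034 0.43689028 0.17      ] [0.47576526 0.3220129  0.17      ] 0.1175227648263281 -12.179773083616709
rim [0.35969457 0.36349551 0.088     ]
edge [0.31811546 0.37072249 0.        ]
plate [ 0.41969545 -0.28914201  0.14      ] [ 0.36312698 -0.37152539  0.14      ]
```

Emit:
move_arm:
  targets:
    - [[0, 0, 0.07, 0.022, -0.042, 0, 1], [0, 0, 0.07, 0.022, -0.042, 0, 1], [0, 0, 0.07, 0.022, -0.042, 0, 1], [0, 0, 0, 0.022, -0.042, 0, 1], [0, 0, 0, 0.022, -0.042, 0, 1]]
  force: 8

```text
clock: 1.8
tool_pos: [0.3563, 0.3645, 0.2499]
eef_rot: [0.767, 0.642, 0.002, -0.004]
contact_force: [1.7, -0.1, 0.8]
opening: 1.0
```

```bash
python3 - <<'E'
from h import *
s=r.get_state();print(s['clock'],s['tool_pos'].round(4),s['eef_rot'].round(4))
a=shot('scene','s1');b=shot('top');w=shot('wrist','w1')
cv2.imwrite('pics/v1.png',np.vstack([cv2.resize(a['frame'][200:360,120:320],(640,512),interpolation=3)[:,:, ::-1]]))
for p in (a,b,w):
    for q in ['pins','stand','flask_mid']:
        print(q,[(np.round(d['centre']).tolist(),round(d['score'],2)) for d in r.find_in(p,q)[:4]])
print(proj(w,(.36,.366,.088)),proj(w,(.36,.366,.044)),proj(a,(.36,.366,.044)))
E
```

```text
1.8 [0.3563 0.3645 0.2499] [ 0.767   0.6417  0.0016 -0.0044]
pins [([282.0, 204.0], 0.68), ([207.0, 387.0], 0.15)]
stand [([282.0, 203.0], 0.97), ([233.0, 314.0], 0.6)]
flask_mid [([262.0, 272.0], 0.78), ([310.0, 233.0], 0.7), ([251.0, 200.0], 0.62)]
pins [([262.0, 362.0], 0.56)]
stand [([259.0, 359.0], 0.51)]
flask_mid [([244.0, 250.0], 0.65), ([255.0, 189.0], 0.62), ([184.0, 220.0], 0.56)]
pins [([279.0, 331.0], 0.83), ([244.0, 471.0], 0.36)]
stand [([275.0, 327.0], 0.79)]
flask_mid [([260.0, 128.0], 0.72), ([186.0, 294.0], 0.62), ([372.0, 272.0], 0.56), ([277.0, 330.0], 0.49)]
[196.64058211 288.99987348] [187.62876599 288.1659957 ] [304.22604146 231.26971133]
```

View pics/w1.png

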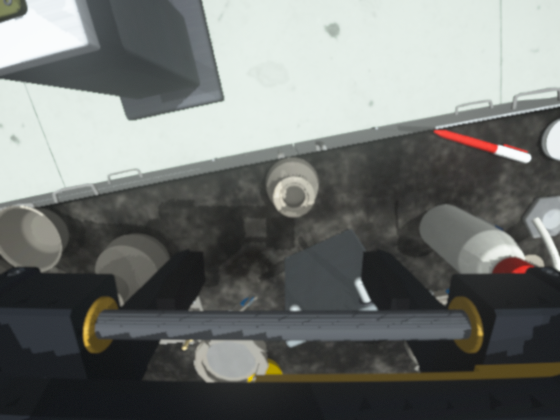

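The wrist view shows the flask rim at row 196, column 295. That agrees with the estimate to about 6 mm, and puts the flask at about (0.361, 0.371). I'll lower over it and grip the neck lightly.

Emit:
move_arm:
  targets:
    - [[0, 0, 0, 0.003, 0.004, -0.045, 1], [0, 0, 0, 0.002, 0.003, -0.045, 1], [0, 0, 0, 0, 0, -0.045, 1], [0, 0, 0, 0, 0, -0.045, 1], [0, 0, 0, 0, 0, 0, 1]]
  force: 6

```text
clock: 2.9
tool_pos: [0.3607, 0.3789, 0.0656]
eef_rot: [0.765, 0.643, 0.006, -0.006]
contact_force: [-0.1, -0.7, 0.1]
opening: 1.002
```

Emit:
move_arm:
  targets:
    - [[0, 0, 0, 0, 0, 0, 0.3], [0, 0, 0, 0, 0, 0, 0.1], [0, 0, 0, 0, 0, 0, 0.1], [0, 0, 0, 0, 0, 0, 0.1], [0, 0, 0, 0, 0, 0, 0.1]]
  force: 6

```text
clock: 3.4
tool_pos: [0.363, 0.3815, 0.0734]
eef_rot: [0.765, 0.643, 0.011, -0.006]
contact_force: [-0.0, -2.0, 3.7]
opening: 0.572
```

Emit:
move_arm:
  targets:
    - [[0, 0, 0, 0, 0, 0, 0.1], [0, 0, 0, 0, 0, 0, 0.1]]

```text
clock: 3.6
tool_pos: [0.3635, 0.3804, 0.0749]
eef_rot: [0.766, 0.643, 0.011, -0.006]
contact_force: [-0.1, -1.3, 0.2]
opening: 0.496
```

```bash
python3 - <<'E'
from h import *
s=r.get_state();print(s['clock'],s['tool_pos'].round(4),s['opening'])
a=shot('scene')
cv2.imwrite('pics/v2.png',cv2.resize(a['frame'][200:360,120:320],(800,600),interpolation=3)[:,:, ::-1])
E
```

```text
3.6 [0.3635 0.3804 0.0749] 0.49637246430039395
```

View pics/v2.png

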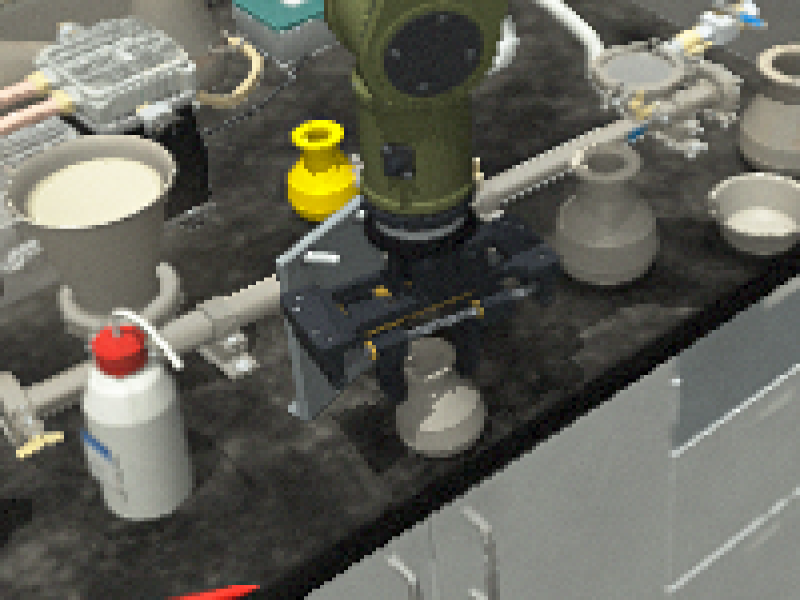

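The fingers straddle the flask's neck at about (430,365) in the crop, and the flask is upright. The gripper is still closing.

Emit:
move_arm:
  targets:
    - [[0, 0, 0, 0, 0, 0, 0.1], [0, 0, 0, 0, 0, 0, 0.1], [0, 0, 0, 0, 0, 0, 0.1], [0, 0, 0, 0, 0, 0, 0.1]]

```text
clock: 4.05
tool_pos: [0.3634, 0.3804, 0.0748]
eef_rot: [0.766, 0.643, 0.011, -0.006]
contact_force: [-0.5, -2.2, 2.1]
opening: 0.493
```

Emit:
move_arm:
  targets:
    - [[0, 0, 0, 0, -0.012, 0, 0.1], [0, 0, 0, 0, -0.014, 0, 0.1], [0, 0, 0, 0, -0.014, 0, 0.1], [0, 0, 0, 0, -0.014, 0, 0.1], [0, 0, 0, 0, -0.014, 0, 0.1]]

```text
clock: 4.55
tool_pos: [0.3639, 0.3124, 0.0749]
eef_rot: [0.765, 0.644, 0.015, -0.009]
contact_force: [0.0, 1.1, -0.9]
opening: 0.467
```

Emit:
move_arm:
  targets:
    - [[0, 0, 0, 0, -0.014, 0, 0.1], [0, 0, 0, 0, -0.014, 0, 0.1], [0, 0, 0, 0, -0.012, 0, 0.1], [0, 0, 0, 0, 0, 0, 0.1]]

```text
clock: 4.95
tool_pos: [0.3635, 0.2641, 0.0749]
eef_rot: [0.766, 0.642, 0.013, -0.007]
contact_force: [-0.7, -0.4, -0.4]
opening: 0.469
```

```bash
python3 - <<'E'
from h import *
s=r.get_state();print(s['clock'],s['tool_pos'].round(4),s['opening'])
a=shot('scene');b=shot('top');w=shot('wrist')
cv2.imwrite('pics/v3.png',np.hstack([cv2.resize(a['frame'][200:360,140:340],(500,400),interpolation=3),cv2.resize(w['frame'],None,fx=.5,fy=.5)[:210].repeat(1,0) if 0 else np.vstack([cv2.resize(w['frame'],(280,210)),cv2.resize(b['frame'][200:290,140:260],(280,190),interpolation=3)])])[:,:, ::-1])
for p in (a,b): print([(np.round(d['centre']).tolist(),round(d['score'],2)) for d in r.find_in(p,'flask_mid')[:4]])
E
```

```text
4.95 [0.3635 0.2641 0.0749] 0.468642016697322
[([244.0, 201.0], 0.91), ([290.0, 261.0], 0.69), ([271.0, 276.0], 0.47)]
[([242.0, 249.0], 0.98), ([184.0, 220.0], 0.47), ([223.0, 142.0], 0.29)]
```

View pics/v3.png

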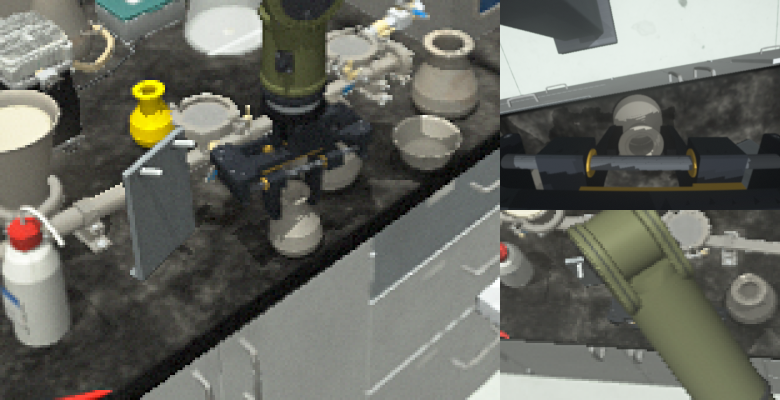

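The flask stands upright, clear of the stand, at scene crop (295,225). Both pins are now in plain view at (150,171) and (183,144). I'll release and rise.

Emit:
move_arm:
  targets:
    - [[0, 0, 0, 0, 0, 0, 0.8], [0, 0, 0, 0, 0, 0, 0.8], [0, 0, 0, 0, 0, 0, 0.8], [0, 0, 0, 0, 0, 0, 0.8]]

```text
clock: 5.6
tool_pos: [0.3641, 0.2714, 0.075]
eef_rot: [0.764, 0.645, 0.017, -0.01]
contact_force: [0.2, 0.2, -0.7]
opening: 0.792
```

Emit:
move_arm:
  targets:
    - [[0, 0, 0, 0, 0, 0.03, 0.8], [0, 0, 0, 0, 0, 0.05, 0.8], [0, 0, 0, 0, 0.01, 0.05, 1], [0, 0, 0, -0.02, 0.03, 0.05, 1], [0, 0, 0, -0.02, 0.04, 0.03, 1]]

```text
clock: 6.1
tool_pos: [0.3288, 0.3391, 0.2764]
eef_rot: [0.767, 0.642, 0.012, -0.008]
contact_force: [1.0, 1.1, -1.3]
opening: 0.998
```

Emit:
move_arm:
  targets:
    - [[0, 0, 0, -0.02, 0.03, 0, 1], [0, 0, 0, 0, 0, 0, 1]]

```text
clock: 6.3
tool_pos: [0.3066, 0.3779, 0.2823]
eef_rot: [0.765, 0.644, 0.019, -0.012]
contact_force: [-0.5, -0.4, 0.6]
opening: 0.999
```

```bash
python3 - <<'E'
from h import *
s=r.get_state();print(s['clock'],s['tool_pos'].round(4),s['opening'])
a=shot('scene');w=shot('wrist')
np.savez('pics/m.npz',af=a['frame'],aT=a['T'],aK=a['K'],aD=a['D'],wf=w['frame'],wT=w['T'],wK=w['K'],wD=w['D'])
cv2.imwrite('pics/v4.png',np.hstack([cv2.resize(a['frame'][235:315,170:230],(360,480),interpolation=3),cv2.resize(w['frame'],None,fx=.78,fy=.78)[:328].copy() if 0 else cv2.resize(w['frame'][130:410,230:480],(428,480),interpolation=3)])[:,:, ::-1])
for p in (a,w):
  for q in ('flask_mid','pins'): print([(np.round(d['centre']).tolist(),round(d['score'],2)) for d in r.find_in(p,q)[:4]])
E
```

```text
6.3 [0.3066 0.3779 0.2823] 0.999411529175132
[([289.0, 258.0], 0.96), ([248.0, 202.0], 0.81)]
[([280.0, 202.0], 0.64)]
[([234.0, 202.0], 0.96), ([274.0, 130.0], 0.83), ([371.0, 259.0], 0.61)]
[([295.0, 308.0], 0.77)]
```

View pics/v4.png

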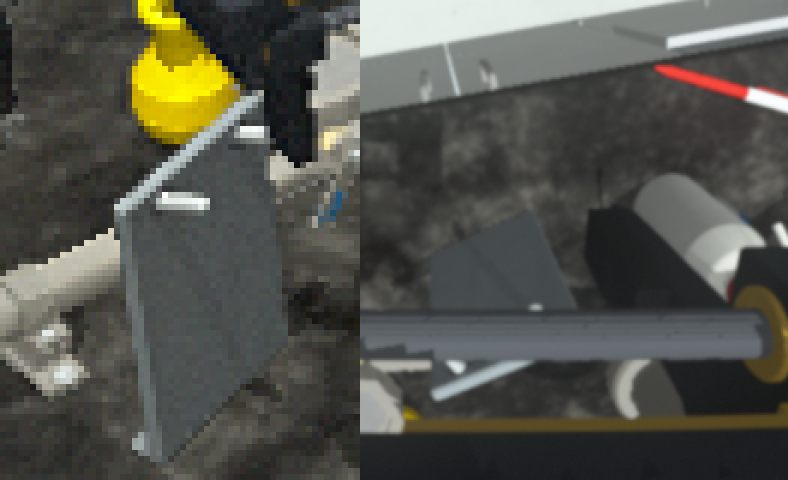

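The left half (scene) shows the board corners at (130,210), (162,460) and (288,340) and the pin ends at (209,206) and (264,132). In the right half (wrist) the board's bottom edge runs from (432,258) to (528,212) and its front top edge from (435,388) to (535,360).

```bash
cat > stand.py <<'E'
from h import *
from scipy.optimize import least_squares
m=np.load('pics/m.npz');a={k:m['a'+k] for k in 'TKD'};w={k:m['w'+k] for k in 'TKD'}
S=lambda x,y:(235+(y+.5)/6-.5,170+(x+.5)/6-.5); W=lambda x,y:(130+y*.5833,230+(x-360)*.584)
c,s_=np.cos(np.radians(20)),np.sin(np.radians(20))
obs=[(a,S(160,462),(0,.053,0)),(a,S(288,340),(0,-.053,0)),(a,S(131,213),(0,.053,.17)),
 (a,S(209,206),(-.031,.03,.171)),(a,S(158,200),(0,.03,.160)),
 (w,W(432,258),(0,-.053,0)),(w,W(529,211),(0,.053,0)),(w,W(433,388),(0,-.053,.17)),(w,W(460,371),(-.031,-.03,.171)) ]
def pt(v,l):
    cy,sy=np.cos(v[2]),np.sin(v[2]); return np.array([v[0]+cy*l[0]-sy*l[1],v[1]+sy*l[0]+cy*l[1],l[2]])
def f(v): return np.concatenate([proj(p,pt(v,l))-np.array(rc) for p,rc,l in obs])
if __name__=='__main__':
    for sel in (range(9),range(5),range(5,9)):
        o=list(sel); g=lambda v:f(v).reshape(-1,2)[o].ravel()
        R=least_squares(g,[.463,.38,.2],loss='soft_l1'); print(R.x.round(4),np.degrees(R.x[2]).round(1)); print(g(R.x).reshape(-1,2).round(1).tolist())
E
python3 stand.py
```

```text
[0.4597 0.3908 0.3343] 19.2
[[1.0, -0.4], [-0.3, -2.2], [-0.1, -1.8], [-0.7, -1.0], [0.0, -1.1], [0.1, -0.6], [-2.4, 0.8], [7.0, -0.2], [-11.3, -11.6]]
[0.4559 0.3874 0.2825] 16.2
[[0.8, 0.5], [0.1, 0.0], [-0.3, -0.9], [-0.4, -0.1], [-0.0, 0.2]]
[0.4623 0.3926 0.2771] 15.9
[[-0.1, -0.1], [0.3, 2.9], [6.7, 0.6], [-11.5, -8.6]]
```

Emit:
move_arm:
  targets:
    - [[0, 0, -0.14, 0.025, -0.04, 0.01, 1], [0, 0, -0.14, 0.025, -0.042, 0.01, 1], [0, 0, -0.14, 0.025, -0.042, 0.01, 1], [0, 0, -0.14, 0.025, -0.042, 0.01, 1], [0, 0, -0.14, 0.025, -0.042, 0.01, 1]]

```text
clock: 7.1
tool_pos: [0.4324, 0.1621, 0.3272]
eef_rot: [0.944, 0.329, 0.015, -0.005]
contact_force: [0.5, 0.2, 0.0]
opening: 0.997
```

Emit:
move_arm:
  targets:
    - [[0, 0, -0.14, 0.015, -0.045, 0, 1], [0, 0, -0.14, 0.01, -0.047, 0, 1], [0, 0, -0.14, 0, -0.048, 0, 1], [0, 0, -0.14, 0, -0.048, 0, 1], [0, 0, -0.14, 0, -0.048, 0, 1]]

```text
clock: 7.6
tool_pos: [0.4595, -0.084, 0.3268]
eef_rot: [0.999, -0.035, 0.017, 0.002]
contact_force: [0.8, -0.4, 0.3]
opening: 0.997
```

```bash
python3 - <<'E'
from h import *
from scipy.spatial.transform import Rotation as R
s=r.get_state();print(s['clock'],s['tool_pos'].round(4),np.degrees(np.arctan2(*R.from_quat(s['eef_rot']).as_matrix()[[1,0],0])),R.from_quat(s['eef_rot']).as_matrix()[:,2].round(3),s['q'].round(2))
a=shot('scene');b=shot('top');w=shot('wrist')
np.savez('pics/m2.npz',af=a['frame'],aT=a['T'],aK=a['K'],aD=a['D'],bf=b['frame'],bT=b['T'],bK=b['K'],bD=b['D'],wf=w['frame'],wT=w['T'],wK=w['K'],wD=w['D'])
cv2.imwrite('pics/v5.png',np.vstack([np.hstack([cv2.resize(a['frame'][130:250,320:400],(400,600),interpolation=3),np.vstack([cv2.resize(b['frame'][190:290,330:430],(400,400),interpolation=3),cv2.resize(w['frame'],(400,300))[:200]])])])[:,:, ::-1])
for p in (a,b,w):
  for q in ('caddy','caddy_tab'): print([(np.round(d['centre']).tolist(),round(d['score'],2)) for d in r.find_in(p,q)[:3]])
E
```

```text
7.6 [ 0.4595 -0.084   0.3268] -4.060058332472066 [ 0.034 -0.005 -0.999] [ 0.05  0.36  0.04  1.95 -0.02  0.8   0.03]
[([209.0, 362.0], 0.98)]
[([210.0, 360.0], 0.87)]
[([262.0, 361.0], 0.59)]
[([261.0, 360.0], 0.92)]
[([305.0, 252.0], 0.89)]
[([302.0, 248.0], 0.93)]
```

View pics/v5.png

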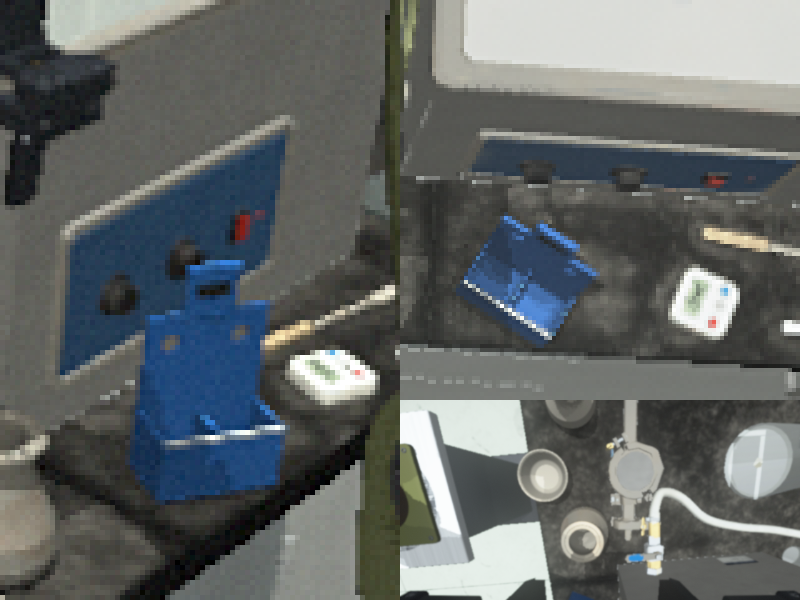

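In this composite (scene at left, top upper right) the caddy's holes are at (168,343) and (240,331), and the tab top runs from (188,266) to (244,262). In the top view the tab top centre is at (558,237). The box's front face is behind it.

```bash
cat > cad.py <<'E'
from h import *
from scipy.optimize import least_squares
m=np.load('pics/m2.npz');a={k:m['a'+k] for k in 'TKD'};b={k:m['b'+k] for k in 'TKD'}
S=lambda x,y:(130+(y+.5)/5-.5,320+(x+.5)/5-.5); B=lambda x,y:(190+(y+.5)/4-.5,330+(x-399.5)/4-.5)
obs=[(a,S(168,343),(.0225,.03,.115)),(a,S(240,331),(.0225,-.03,.115)),(a,S(188,265),(.024,.022,.181)),(a,S(244,262),(.024,-.022,.181)),
(a,S(147,314),(.0225,.052,.14)),(a,S(267,303),(.0225,-.052,.14)),(a,S(163,442),(-.029,.052,.055)),(a,S(283,430),(-.029,-.052,.055)),(a,S(160,500),(-.029,.052,0)),(a,S(278,487),(-.029,-.052,0)),
(b,B(541,226),(.027,.022,.181)),(b,B(579,250),(.027,-.022,.181)),(b,B(503,217),(.027,.052,.14)),(b,B(598,274),(.027,-.052,.14)),(b,B(462,289),(-.029,.052,.055)),(b,B(549,339),(-.029,-.052,.055))]
def pt(v,l):
    cy,sy=np.cos(v[2]),np.sin(v[2]); return np.array([v[0]+cy*l[0]-sy*l[1],v[1]+sy*l[0]+cy*l[1],l[2]])
for o in (range(16),range(10),range(10,16)):
    o=list(o); g=lambda v:np.concatenate([proj(p,pt(v,l))-np.array(rc) for p,rc,l in [obs[i] for i in o]])
    R=least_squares(g,[.37,-.316,-.6],loss='soft_l1');print(R.x.round(4),np.degrees(R.x[2]).round(1),'tab',pt(R.x,(.025,0,.163)).round(4));print(g(R.x).reshape(-1,2).round(1).tolist())
x0=onz(b,B(480,178),0);o_,d=ray(b,B(480,90));t=(x0[0]-o_[0])/d[0];print('box',x0.round(3),(o_+t*d).round(3))
E
python3 cad.py
```

```text
[ 0.381  -0.315  -0.5067] -29.0 tab [ 0.4028 -0.3271  0.163 ]
[[0.2, 0.6], [0.7, 0.0], [0.6, 0.2], [-0.1, -0.6], [1.2, 0.3], [0.2, 0.5], [0.9, 0.2], [-0.3, 0.3], [0.9, -0.7], [-0.3, -0.6], [-0.6, -0.4], [-0.3, 0.2], [-0.1, 0.5], [0.2, -0.0], [-1.6, 0.0], [0.0, 0.6]]
[ 0.383  -0.3172 -0.5271] -30.2 tab [ 0.4046 -0.3298  0.163 ]
[[-0.2, 0.6], [0.4, 0.1], [0.2, 0.2], [-0.4, -0.5], [0.7, 0.2], [-0.1, 0.7], [0.3, -0.1], [-0.6, 0.2], [0.3, -1.0], [-0.5, -0.7]]
[ 0.3795 -0.3146 -0.484 ] -27.7 tab [ 0.4016 -0.3263  0.163 ]
[[-0.2, -0.7], [-0.1, 0.0], [0.5, 0.1], [0.3, -0.1], [-0.9, -0.1], [0.2, 0.8]]
box [ 0.504 -0.278  0.   ] [ 0.504 -0.231  0.3  ]
```

Emit:
move_arm:
  targets:
    - [[0, 0.01, 0.13, -0.006, -0.027, 0, 1], [0, 0.01, 0.13, -0.006, -0.027, 0, 1], [0, 0.01, 0.13, -0.006, -0.027, 0, 1], [0, 0, 0.13, -0.006, -0.027, 0, 1], [0, 0, 0.13, -0.006, -0.027, 0, 1]]
  force: 50

```text
clock: 8.55
tool_pos: [0.4323, -0.2076, 0.327]
eef_rot: [0.949, 0.315, 0.002, -0.004]
contact_force: [-0.0, -0.7, 0.0]
opening: 1.002
```

Emit:
move_arm:
  targets:
    - [[0, 0, 0.13, -0.006, -0.027, 0, 1], [0, 0, 0.12, -0.006, -0.027, 0, 1], [0, 0, 0.12, -0.006, -0.027, 0, 1], [0, 0, 0.1, -0.006, -0.01, -0.02, 1], [0, 0, 0, 0, 0, 0, 1]]

```text
clock: 9.05
tool_pos: [0.4083, -0.302, 0.3066]
eef_rot: [0.843, 0.538, 0.001, -0.004]
contact_force: [-0.1, 0.2, -0.8]
opening: 1.0
```

```bash
cat >> h.py <<'E'
from scipy.spatial.transform import Rotation as Rot
def st():
    s=r.get_state();M=Rot.from_quat(s['eef_rot']).as_matrix()
    print(s['clock'],s['tool_pos'].round(4),'jaw',np.degrees(np.arctan2(M[1,0],M[0,0])).round(2),'jz',M[2,0].round(3),'zax',M[:,2].round(4),s['q'].round(2),s['contact_force'].round(1),round(s['opening'],3))
    return s
E
python3 - <<'E'
from h import *
st()
w=shot('wrist');a=shot('scene')
cv2.imwrite('pics/v6.png',w['frame'][:,:,::-1])
for q in ('caddy','caddy_tab'): print([(np.round(d['centre']).tolist(),round(d['score'],2)) for d in r.find_in(w,q)[:3]])
print(proj(w,(.4028,-.3271,.181)))
E
```

```text
9.05 [ 0.4083 -0.302   0.3066] jaw 65.09 jz 0.006 zax [-0.0024  0.008  -1.    ] [ 0.72  0.47 -0.26  1.83  0.14  0.87  1.53] [-0.1  0.2 -0.8] 1.0
[([181.0, 262.0], 0.86)]
[([180.0, 261.0], 0.65), ([42.0, 491.0], 0.38)]
[214.09451336 254.09022339]
```

View pics/v6.png

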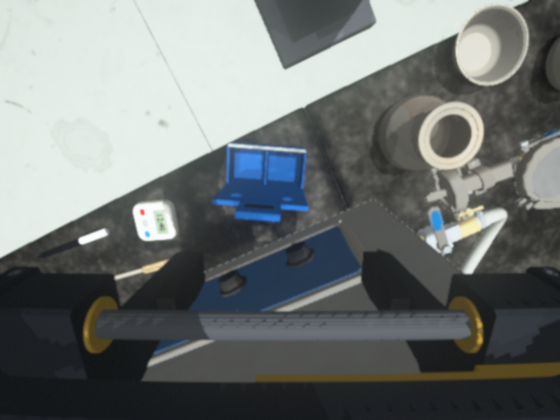

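The wrist view shows the caddy's plate shoulders at (214,201) and (308,209) in (column, row), and the tab around (258,213). This confirms yaw ≈ -30°, with the tab about 3.5 mm further along the jaw axis.

Emit:
move_arm:
  targets:
    - [[-0.008, -0.002, -0.06, -0.003, -0.014, -0.03, 1], [0, 0, -0.027, -0.001, -0.009, -0.03, 1], [0, 0, 0, 0, 0, -0.03, 1], [0, 0, 0, 0, 0, 0, 1]]

```text
clock: 9.65
tool_pos: [0.4136, -0.3203, 0.2216]
eef_rot: [0.865, 0.502, 0.005, 0.007]
contact_force: [-1.2, 0.3, 0.0]
opening: 1.001
```

```bash
python3 - <<'E'
from h import *
st()
E
```

```text
9.65 [ 0.4136 -0.3203  0.2216] jaw 60.29 jz 0.001 zax [ 0.0154 -0.0077 -0.9999] [ 0.7   0.59 -0.2   1.92  0.19  0.63  1.43] [-1.2  0.3  0. ] 1.001
```

Emit:
move_arm:
  targets:
    - [[0.008, 0.015, 0, -0.009, -0.004, -0.015, 1], [0, 0, 0, 0, 0, -0.02, 1], [0, 0, 0, 0, 0, -0.01, 1], [0, 0, 0, 0, 0, 0, 1]]

```text
clock: 10.05
tool_pos: [0.4072, -0.3244, 0.1788]
eef_rot: [0.864, 0.503, 0.001, 0.002]
contact_force: [0.0, -0.0, -0.1]
opening: 1.001
```

```bash
python3 - <<'E'
from h import *
st()
E
```

```text
10.05 [ 0.4072 -0.3244  0.1788] jaw 60.43 jz -0.0 zax [ 0.0047 -0.0029 -1.    ] [ 0.69  0.66 -0.18  1.95  0.21  0.54  1.42] [ 0.  -0.  -0.1] 1.001
```

Emit:
move_arm:
  targets:
    - [[0.003, 0.005, 0, -0.004, -0.001, -0.012, 1], [0, 0, 0, 0, 0, -0.01, 1], [0, 0, 0, 0, 0, 0, 1]]

```text
clock: 10.35
tool_pos: [0.4038, -0.3263, 0.157]
eef_rot: [0.864, 0.503, 0.0, 0.001]
contact_force: [0.2, 0.4, 0.4]
opening: 1.005
```

```bash
python3 - <<'E'
from h import *
st()
a=shot('scene')
cv2.imwrite('pics/v7.png',cv2.resize(a['frame'][150:250,310:410],(600,600),interpolation=3)[:,:, ::-1])
E
```

```text
10.35 [ 0.4038 -0.3263  0.157 ] jaw 60.42 jz -0.001 zax [ 0.0018 -0.0017 -1.    ] [ 0.69  0.7  -0.16  1.97  0.23  0.49  1.42] [0.2 0.4 0.4] 1.005
```

View pics/v7.png

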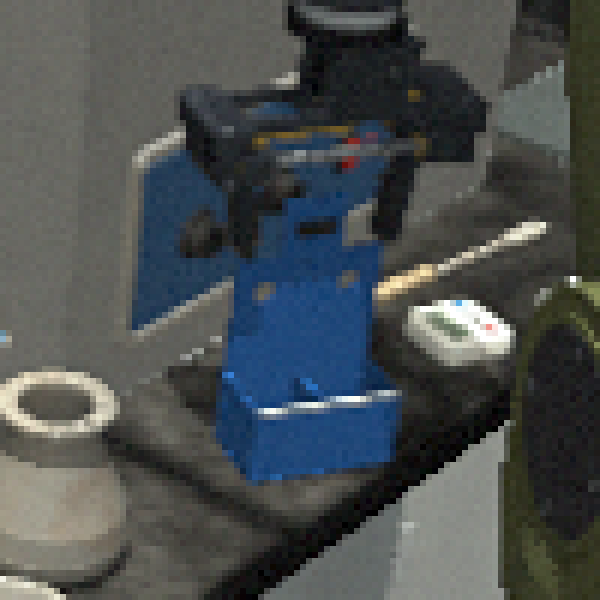

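The fingers straddle the tab (tab at about (318,225) in the crop, fingers at 240 and 392). Closing.

Emit:
move_arm:
  targets:
    - [[0, 0, 0, 0, 0, 0, 0.4], [0, 0, 0, 0, 0, 0, 0.4], [0, 0, 0, 0, 0, 0, 0.3], [0, 0, 0, 0, 0, 0, 0.3], [0, 0, 0, 0, 0, 0, 0.3]]
  force: 30

```text
clock: 10.9
tool_pos: [0.4047, -0.3269, 0.1586]
eef_rot: [0.864, 0.503, 0.001, 0.002]
contact_force: [-0.2, -0.7, -0.6]
opening: 0.573
```

Emit:
move_arm:
  targets:
    - [[0, 0, 0, 0, 0, 0, 0.3], [0, 0, 0, 0, 0, 0, 0.3], [0, 0, 0, 0, 0, 0, 0.3]]
  force: 55

```text
clock: 11.2
tool_pos: [0.4048, -0.3268, 0.1586]
eef_rot: [0.864, 0.503, 0.001, 0.003]
contact_force: [-0.1, 0.0, -0.6]
opening: 0.486
```

```bash
python3 - <<'E'
from h import *
st()
E
```

```text
11.2 [ 0.4048 -0.3268  0.1586] jaw 60.42 jz -0.001 zax [ 0.0044 -0.0032 -1.    ] [ 0.69  0.69 -0.17  1.97  0.23  0.49  1.42] [-0.1  0.  -0.6] 0.486
```

Emit:
move_arm:
  targets:
    - [[0, 0, 0, 0, 0, 0.01, 0.3], [0, 0, 0, 0, 0, 0.015, 0.3], [0, 0, 0, 0, 0, 0.02, 0.3], [0, 0, 0, -0.002, 0, 0.03, 0.3], [0, 0, 0, -0.002, 0, 0.03, 0.3]]

```text
clock: 11.7
tool_pos: [0.3973, -0.3243, 0.2646]
eef_rot: [0.864, 0.504, -0.001, -0.003]
contact_force: [0.6, -0.5, -1.7]
opening: 0.487
```

```bash
python3 - <<'E'
from h import *
st()
a=shot('scene')
cv2.imwrite('pics/v8.png',cv2.resize(a['frame'][130:250,310:410],(500,600),interpolation=3)[:,:, ::-1])
E
```

```text
11.7 [ 0.3973 -0.3243  0.2646] jaw 60.48 jz 0.0 zax [-0.0053  0.0036 -1.    ] [ 0.74  0.53 -0.22  1.88  0.16  0.76  1.48] [ 0.6 -0.5 -1.7] 0.487
```

View pics/v8.png

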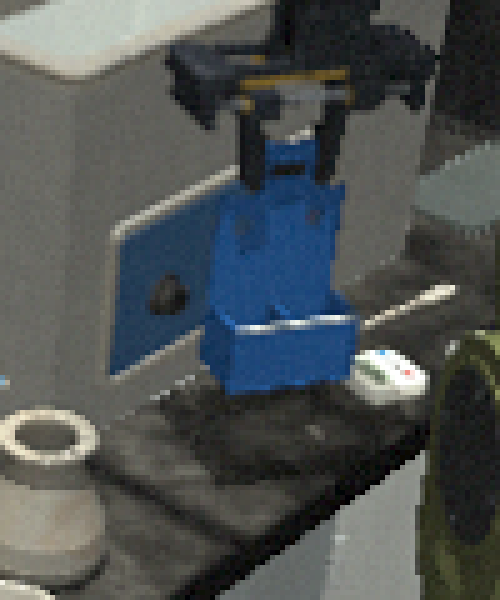

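The caddy hangs upright in the grip: in the crop the rim runs from (237,330) to (357,318) and the tab top from (268,147) to (315,137). I've viewed 12 pictures, so everything from here is numeric. I'll check the camera-to-robot bias with the held caddy.

```bash
python3 - <<'E'
from h import *
from scipy.optimize import least_squares
import stand
m=np.load('pics/m2.npz');a={k:m['a'+k] for k in 'TKD'}
S=lambda x,y:(130+(y+.5)/5-.5,310+(x+.5)/5-.5)
obs=[(S(245,228),(.0225,.03,.115)),(S(315,213),(.0225,-.03,.115)),(S(267,148),(.024,.022,.181)),(S(315,138),(.024,-.022,.181)),(S(217,193),(.0225,.052,.14)),(S(345,183),(.0225,-.052,.14)),(S(237,331),(-.029,.052,.055)),(S(357,319),(-.029,-.052,.055)),(S(231,393),(-.029,.052,0)),(S(354,379),(-.029,-.052,0))]
def P(v,l):
    M=Rot.from_euler('ZY',[v[3],v[4]]).as_matrix(); return np.array(v[:3])+M@np.array(l)
def g(v): return np.concatenate([proj(a,P(v,l))-np.array(rc) for rc,l in obs])
for fix in (0,1):
    f=g if not fix else (lambda v:g(np.r_[v[:4],0]))
    R=least_squares(f,[.38,-.31,.106,-.52,0],loss='soft_l1');v=R.x.copy(); v[4]*=1-fix
    print(v[:3].round(4),np.degrees(v[3:]).round(1),'tab',P(v,(.025,0,.163)).round(4),np.abs(R.fun).mean().round(2))
print('robot tab .3973 -.3243 .269')
w=stand.w
A=onz(w,stand.W(432,258),0);B=onz(w,stand.W(529,211),0);print(A,B,np.linalg.norm(A-B),(A+B)/2,np.degrees(np.arctan2(-(B-A)[0],(B-A)[1])))
# pin pixels in wide crops of saved images
for n,(r0,r1,c0,c1) in (('a',(235,275,190,222)),('w',(290,350,270,350))):
    f=m0=np.load('pics/m.npz')[n+'f'].astype(int)[r0:r1,c0:c1]; k=(f.min(2)>(190 if n=='a' else 170)).astype(np.uint8)
    nn,lab,stt,cen=cv2.connectedComponentsWithStats(k); print(n,[(stt[i].tolist(),(cen[i]+[c0,r0]).round(1).tolist()) for i in range(1,nn) if stt[i][4]>3])
E
```

```text
[ 0.3732 -0.3141  0.1064] [-29.4   0.8] tab [ 0.3971 -0.3276  0.269 ] 0.48
[ 0.3731 -0.3126  0.1077] [-28.9   0. ] tab [ 0.395  -0.3247  0.2707] 0.5
robot tab .3973 -.3243 .269
[ 4.77110409e-01  3.41738052e-01 -5.55111512e-17] [0.44633169 0.43905563 0.        ] 0.10206880664018408 [ 4.61721050e-01  3.90396843e-01 -2.77555756e-17] 17.550647259174696
a [([20, 21, 4, 2, 8], [211.5, 256.5]), ([5, 28, 3, 2, 4], [196.0, 263.5]), ([7, 32, 8, 3, 12], [200.4, 268.0])]
w [([12, 51, 9, 6, 39], [286.1, 343.4]), ([29, 52, 24, 8, 62], [311.1, 345.6])]
```

Emit:
move_arm:
  targets:
    - [[0, 0, 0, 0, 0.005, 0.03, 0.3], [0, 0, 0.02, 0.003, 0.015, 0.03, 0.3], [0, 0, 0.04, 0.006, 0.025, 0.025, 0.3], [0, 0, 0.045, 0.006, 0.035, 0.01, 0.3], [0, 0, 0.045, 0.006, 0.035, 0, 0.3]]

```text
clock: 12.25
tool_pos: [0.4173, -0.2127, 0.3714]
eef_rot: [0.826, 0.564, -0.0, 0.004]
contact_force: [1.2, 1.0, -2.3]
opening: 0.492
```

Emit:
move_arm:
  targets:
    - [[0, 0, 0.045, 0.006, 0.037, 0, 0.3], [0, 0, 0.045, 0.006, 0.037, 0, 0.3], [0, 0, 0.045, 0.006, 0.037, 0, 0.3], [0, 0, 0.045, 0.006, 0.037, 0, 0.3], [0, 0, 0.045, 0.003, 0.037, 0, 0.3]]

```text
clock: 12.75
tool_pos: [0.4424, -0.0211, 0.3741]
eef_rot: [0.755, 0.655, 0.0, 0.006]
contact_force: [0.2, -0.4, -3.1]
opening: 0.491
```

```bash
python3 - <<'E'
from h import *
st()
E
```

```text
12.75 [ 0.4424 -0.0211  0.3741] jaw 81.88 jz -0.007 zax [ 0.0082 -0.0081 -0.9999] [ 0.26  0.3  -0.43  1.89  0.16  0.97  1.18] [ 0.2 -0.4 -3.1] 0.491
```

Emit:
move_arm:
  targets:
    - [[0.004, 0.004, 0.043, 0, 0.037, 0, 0.3], [0.004, 0.004, 0.043, 0, 0.037, 0, 0.3], [0, 0, 0.043, -0.003, 0.037, 0, 0.3], [0, 0, 0.043, -0.004, 0.037, 0, 0.3], [0, 0, 0.043, -0.005, 0.037, 0, 0.3]]

```text
clock: 13.25
tool_pos: [0.4277, 0.1701, 0.3757]
eef_rot: [0.678, 0.735, -0.0, 0.001]
contact_force: [0.5, -0.5, -1.9]
opening: 0.491
```

Emit:
move_arm:
  targets:
    - [[0, 0, 0.043, -0.008, 0.037, 0, 0.3], [0, 0, 0.043, -0.008, 0.037, 0, 0.3], [0, 0, 0.043, -0.006, 0.035, 0, 0.3], [0, 0, 0.043, -0.004, 0.025, -0.01, 0.3], [0, 0, 0, 0, 0, 0, 0.3]]

```text
clock: 13.75
tool_pos: [0.3962, 0.3135, 0.3671]
eef_rot: [0.606, 0.796, 0.001, 0.001]
contact_force: [0.4, -0.7, -2.0]
opening: 0.492
```

```bash
python3 - <<'E'
from h import *
st()
E
```

```text
13.75 [0.3962 0.3135 0.3671] jaw 105.42 jz 0.0 zax [ 1.9e-03  7.0e-04 -1.0e+00] [-0.37  0.43 -0.6   1.74  0.28  1.05  0.78] [ 0.4 -0.7 -2. ] 0.492
```

Emit:
move_arm:
  targets:
    - [[0, 0, 0.02, 0.003, 0.025, -0.01, 0.3], [0, 0, 0.004, 0.003, 0.025, -0.02, 0.3], [0, 0, 0, 0.002, 0.01, -0.02, 0.3], [0, 0, 0, 0, 0, 0, 0.3], [0, 0, 0, 0, 0, 0, 0.3]]

```text
clock: 14.25
tool_pos: [0.4056, 0.3703, 0.3173]
eef_rot: [0.598, 0.801, -0.001, 0.003]
contact_force: [0.6, -1.0, -2.2]
opening: 0.49
```

```bash
cat >> h.py <<'E'
SV=(.458,.389,np.radians(16.8))
def loc():
    s=st(); p=s['tool_pos'];c,n=np.cos(SV[2]),np.sin(SV[2]);d=p[:2]-np.array(SV[:2])
    M=Rot.from_quat(s['eef_rot']).as_matrix(); h=p+M[:,2]*.0436
    d=h[:2]-np.array(SV[:2]); f=s['contact_force']
    print('hole in pins (mm): x %.1f y %.1f z %.1f'%(1e3*(c*d[0]+n*d[1]),1e3*(-n*d[0]+c*d[1]),1e3*(h[2]-.16)),'F local',round(c*f[0]+n*f[1],1),round(-n*f[0]+c*f[1],1),round(f[2],1))
E
python3 - <<'E'
from h import *
loc()
a=shot('scene');w=shot('wrist')
for p in (a,w):
  for q in ('pins','stand','caddy','caddy_holes','flask_mid','squeeze_bottle'): print(q,[(np.round(d['centre'],1).tolist(),round(d['score'],2)) for d in r.find_in(p,q)[:2]])
E
```

```text
14.25 [0.4056 0.3703 0.3173] jaw 106.54 jz -0.007 zax [ 0.0045 -0.0055 -1.    ] [-0.48  0.55 -0.57  1.7   0.35  1.    0.69] [ 0.6 -1.  -2.2] 0.49
hole in pins (mm): x -55.4 y -3.1 z 113.7 F local 0.3 -1.2 -2.2
pins [([233.1, 315.1], 0.67), ([285.6, 201.9], 0.58)]
stand [([284.0, 200.6], 0.76)]
caddy [([255.3, 219.9], 0.77)]
caddy_holes [([252.8, 223.2], 0.89)]
flask_mid [([248.0, 200.3], 0.83), ([291.6, 258.9], 0.76)]
squeeze_bottle [([313.1, 152.9], 0.92)]
pins []
stand []
caddy [([221.8, 283.0], 0.7)]
caddy_holes [([223.2, 283.3], 0.9)]
flask_mid [([152.3, 112.6], 0.94), ([124.6, 220.4], 0.61)]
squeeze_bottle [([252.2, 399.1], 0.97)]
```

```bash
cat > bias.py <<'E'
from h import *
from scipy.optimize import least_squares
def run():
    loc(); s=r.get_state(); a=shot('scene'); f=a['frame'].astype(float)
    M=Rot.from_quat(s['eef_rot']).as_matrix(); X=-M[:,1]; X=X if X[0]>0 else -X; Y=M[:,0]; Z=-M[:,2]; t=s['tool_pos']
    # blueness at 6x upsample
    bl=f[:,:,2]-.5*(f[:,:,0]+f[:,:,1])
    for y in (.03,-.03):
        c=proj(a,t+X*(-.0025)+Y*y-Z*.0436); r0,c0=np.round(c).astype(int)
        win=bl[r0-4:r0+5,c0-4:c0+5]; print(y,c.round(2)); print(win.round().astype(int))
        wgt=np.clip(np.percentile(win,60)-win,0,None); 
    return a,s
if __name__=='__main__': run()
E
python3 bias.py
```

```text
14.95 [0.4053 0.3713 0.3169] jaw 106.6 jz -0.005 zax [ 0.0044 -0.0043 -1.    ] [-0.48  0.55 -0.57  1.7   0.35  1.    0.68] [-0.1  1.  -1.6] 0.491
hole in pins (mm): x -55.4 y -1.9 z 113.3 F local 0.1 1.0 -1.6
0.03 [241.71 208.58]
[[ 52  48  48  48  47  51  46  47  52]
 [ 46  51  52  46  28  50  52  46  48]
 [ 48  49  50  30   4  57  47  47  50]
 [ 47  52  12 -26  -9  63  49  46  46]
 [ 50  54  14 -20  31  62  44  49  53]
 [ 47  49  22 -11  60  52  48  45  52]
 [ 50  45  43  30  52  50  50  50  45]
 [ 46  48  48  44  50  48  48  48  49]
 [ 48  50  50  46  48  54  48  54  47]]
-0.03 [230.35 221.84]
[[44 48 49 48 45 48 45 52 38]
 [47 44 50 49 46 46 48 48 46]
 [48 48 50 42 26 43 47 46 43]
 [46 46 44 29  8 45 53 45 44]
 [42 50 42 14 10 57 52 46 46]
 [46 46 40  8 30 60 48 48 46]
 [44 48 40 33 52 49 50 50 48]
 [46 52 48 46 46 50 44 44 48]
 [52 48 50 50 42 50 44 52 52]]
```

```bash
python3 - <<'E'
from stand import *
m=np.load('pics/m.npz');f=m['af'].astype(int).mean(2).round().astype(int)
print(f[264:273,192:210]);print(f[252:261,204:218])
for v in ((.4559,.3874,.2825),(.458,.389,.293)):
    for y in (.03,-.03): print(v,y,[proj(a,pt(v,(x,y,.16-x*.364))).round(2).tolist() for x in (0,-.0155,-.031)])
E
```

```text
[[ 37  40  95 207 203 182 118  77  78  74  81  74  76  74  80  79  77  79]
 [ 39 108 196 198 177  81  74  77  76  69  76  79  76  76  81  79  78  76]
 [116 197 194 169  94  54  54  66  69  69  75  72  81  75  78  80  77  82]
 [192 193 160  81 112 255 191 195 194 183 137 121  81  75  77  76  75  77]
 [182 148  71  91 186 235 233 233 238 240 245 255 221  70  78  84  78  76]
 [130  74  73  64 148 156 165 169 175 185 198 230 166  71  76  78  77  80]
 [ 73  77  78  60  53  69  77  79  83  90  98 109  83  77  79  82  80  77]
 [ 68  70  79  72  67  75  70  71  71  77  76  79  80  80  79  82  82  81]
 [ 77  73  83  80  73  73  76  71  81  80  83  79  78  73  81  79  74  78]]
[[127 122 117 107 128 192 196 183 133  74  19  26  30  25]
 [124 121 117 137 192 198 173 109  84  70  18  22  33  34]
 [125 123 150 192 198 172  81  77  76  73  30  25  22  25]
 [129 161 190 193 162  97  42  68  62  66  36  20  23  21]
 [161 190 190 153  73 128 245 244 249 241 121  19  21  31]
 [199 183 143  79  89 160 209 211 217 209 111  15  31  29]
 [183 127  79  74  79  85 104 115 126 135 119  67  23  19]
 [106  73  71  76  57  52  55  73  71  81  81  28  19  20]
 [ 77  75  72  77  79  78  70  74  72  82  77  72 153  18]]
(0.4559, 0.3874, 0.2825) 0.03 [[267.86, 196.16], [268.13, 200.22], [268.41, 204.36]]
(0.4559, 0.3874, 0.2825) -0.03 [[256.49, 209.03], [256.66, 213.06], [256.83, 217.15]]
(0.458, 0.389, 0.293) 0.03 [[267.8, 195.36], [268.04, 199.45], [268.29, 203.62]]
(0.458, 0.389, 0.293) -0.03 [[256.37, 208.09], [256.51, 212.14], [256.65, 216.26]]
```

```bash
sed -i 's/^SV=.*/SV=(.4555,.387,np.radians(16.2))/' h.py; cat >> h.py <<'E'
def go(x,y,z):
    loc(); s=r.get_state();p=s['tool_pos'];M=Rot.from_quat(s['eef_rot']).as_matrix();c,n=np.cos(SV[2]),np.sin(SV[2])
    T=np.array([SV[0]+c*x-n*y,SV[1]+n*x+c*y,.16+z+.0436]); print('shift',(T-p).round(4),'rot',np.round([-M[1,2],M[0,2],SV[2]+np.pi/2-np.arctan2(M[1,0],M[0,0])],4))
E
python3 -c "
from h import *
go(-.047,0,.017)"
```

```text
15.0 [0.4054 0.3713 0.3168] jaw 106.59 jz -0.005 zax [ 0.0043 -0.0043 -1.    ] [-0.48  0.55 -0.57  1.7   0.35  1.    0.68] [ 0.2  1.2 -2.2] 0.491
hole in pins (mm): x -52.4 y -1.3 z 113.2 F local 0.5 1.1 -2.2
shift [ 0.005   0.0026 -0.0962] rot [ 0.0043  0.0043 -0.0068]
```

Emit:
move_arm:
  targets:
    - [[0.004, 0.004, -0.007, 0, 0.002, -0.025, 0.3], [0, 0, 0, 0, 0, -0.025, 0.3], [0, 0, 0, 0, 0, -0.02, 0.3], [0, 0, 0, 0, 0, -0.012, 0.3], [0, 0, 0, 0, 0, 0, 0.3]]

```text
clock: 15.5
tool_pos: [0.406, 0.3745, 0.2332]
eef_rot: [0.601, 0.799, 0.002, 0.0]
contact_force: [-0.6, 0.1, -1.7]
opening: 0.49
```

```bash
python3 -c "
from h import *
go(-.042,0,.0155)"
```

```text
15.5 [0.406  0.3745 0.2332] jaw 106.16 jz 0.002 zax [ 0.0027  0.0027 -1.    ] [-0.52  0.65 -0.52  1.8   0.43  0.8   0.6 ] [-0.6  0.1 -1.7] 0.49
hole in pins (mm): x -50.8 y 1.8 z 29.6 F local -0.5 0.2 -1.7
shift [ 0.0091  0.0008 -0.0141] rot [-0.0027  0.0027  0.0007]
```

Emit:
move_arm:
  targets:
    - [[-0.003, 0.003, 0, 0.003, 0, -0.008, 0.3], [0, 0, 0, 0.003, 0, -0.006, 0.3], [0, 0, 0, 0, 0, 0, 0.3]]

```text
clock: 15.8
tool_pos: [0.4135, 0.3756, 0.2199]
eef_rot: [0.601, 0.799, 0.001, 0.0]
contact_force: [0.4, 0.4, -2.6]
opening: 0.491
```

```bash
python3 bias.py; python3 -c "
from h import *
go(-.03,0,.011)"
```

```text
15.8 [0.4135 0.3756 0.2199] jaw 106.14 jz 0.001 zax [ 0.0018  0.002  -1.    ] [-0.52  0.68 -0.51  1.79  0.44  0.78  0.6 ] [ 0.4  0.4 -2.6] 0.491
hole in pins (mm): x -43.4 y 0.8 z 16.3 F local 0.5 0.3 -2.6
0.03 [268.96 208.42]
[[50 48 46 49 46 48 46 48 48]
 [52 44 48 47 46 47 48 49 44]
 [49 50 50 48 32  2 54 45 49]
 [50 44 48 44  8 18 60 50 48]
 [47 44 48 30  2 45 60 48 49]
 [46 50 46 27 10 56 51 46 50]
 [48 46 49 46 45 50 46 51 46]
 [52 46 48 48 48 48 48 46 46]
 [50 47 46 46 49 48 50 48 47]]
-0.03 [257.29 221.18]
[[ 46  48  44  44  48  48  48  47  44]
 [ 44  46  42  46  50  48  45  46  42]
 [ 60  46  48  48  22 -10  50  51  45]
 [ 42  44  52  23 -18 -12  53  48  52]
 [ 48  50  52  20 -13  37  62  50  50]
 [ 50  44  44  12 -13  62  57  46  46]
 [ 44  48  51  40  35  48  48  50  50]
 [ 45  50  50  48  46  48  47  44  52]
 [ 47  48  48  45  47  49  48  49  52]]
15.85 [0.4134 0.3758 0.2202] jaw 106.15 jz 0.002 zax [ 0.0019  0.0024 -1.    ] [-0.52  0.68 -0.51  1.79  0.44  0.78  0.6 ] [ 0.5 -0.4 -2. ] 0.487
hole in pins (mm): x -43.5 y 1.1 z 16.6 F local 0.3 -0.5 -2.0
shift [ 0.0133  0.0028 -0.0056] rot [-0.0024  0.0019  0.0009]
```

Emit:
move_arm:
  targets:
    - [[-0.002, 0.002, 0, 0.004, 0, -0.002, 0.3], [0, 0, 0, 0.004, 0.001, -0.002, 0.3], [0, 0, 0, 0.004, 0.001, -0.001, 0.3], [0, 0, 0, 0, 0, 0, 0.3]]

```text
clock: 16.25
tool_pos: [0.4268, 0.3788, 0.2159]
eef_rot: [0.601, 0.799, 0.001, -0.0]
contact_force: [-0.4, 0.6, -5.0]
opening: 0.49
```

```bash
python3 -c "
from h import *
go(-.022,0,.0075)"
```

```text
16.25 [0.4268 0.3788 0.2159] jaw 106.14 jz 0.002 zax [ 0.0011  0.0024 -1.    ] [-0.51  0.7  -0.5   1.76  0.45  0.8   0.62] [-0.4  0.6 -5. ] 0.49
hole in pins (mm): x -29.8 y 0.2 z 12.3 F local -0.2 0.7 -5.0
shift [ 0.0076  0.0021 -0.0048] rot [-0.0024  0.0011  0.0011]
```

Emit:
move_arm:
  targets:
    - [[-0.002, 0.001, 0, 0, 0, -0.002, 0.3], [0, 0, 0, 0.004, 0.001, -0.002, 0.3], [0, 0, 0, 0.004, 0.001, -0.002, 0.3], [0, 0, 0, 0, 0, 0, 0.3]]

```text
clock: 16.65
tool_pos: [0.4357, 0.3813, 0.2097]
eef_rot: [0.601, 0.799, 0.001, -0.0]
contact_force: [0.6, -0.6, -2.0]
opening: 0.486
```

```bash
python3 -c "
from h import *
go(-.012,0,.003)"
```

```text
16.65 [0.4357 0.3813 0.2097] jaw 106.15 jz 0.001 zax [ 6.e-04  9.e-04 -1.e+00] [-0.51  0.71 -0.5   1.74  0.45  0.8   0.63] [ 0.6 -0.6 -2. ] 0.486
hole in pins (mm): x -20.6 y 0.1 z 6.1 F local 0.4 -0.7 -2.0
shift [ 0.0083  0.0023 -0.0031] rot [-0.0009  0.0006  0.001 ]
```

Emit:
move_arm:
  targets:
    - [[0, 0, 0, 0.004, 0.001, -0.001, 0.3], [0, 0, 0, 0.004, 0.001, -0.002, 0.3], [0, 0, 0, 0, 0, 0, 0.3]]

```text
clock: 16.95
tool_pos: [0.4446, 0.3836, 0.2065]
eef_rot: [0.601, 0.799, 0.001, 0.0]
contact_force: [-0.0, 0.2, -3.0]
opening: 0.489
```

```bash
python3 -c "
from h import *
go(-.003,0,-.0005)"
```

```text
16.95 [0.4446 0.3836 0.2065] jaw 106.14 jz 0.001 zax [ 9.0e-04  1.2e-03 -1.0e+00] [-0.51  0.73 -0.5   1.72  0.45  0.81  0.64] [-0.   0.2 -3. ] 0.489
hole in pins (mm): x -11.4 y -0.2 z 2.9 F local 0.0 0.2 -3.0
shift [ 0.008   0.0026 -0.0034] rot [-0.0012  0.0009  0.001 ]
```

Emit:
move_arm:
  targets:
    - [[0, 0, 0, 0.004, 0.001, -0.0015, 0.3], [0, 0, 0, 0.003, 0.001, -0.0015, 0.3], [0, 0, 0, 0.001, 0, 0, 0.3]]

```text
clock: 17.25
tool_pos: [0.4527, 0.3861, 0.2034]
eef_rot: [0.601, 0.799, 0.001, -0.0]
contact_force: [-2.0, 0.1, -1.6]
opening: 0.489
```

```bash
python3 -c "
from h import *
go(0,0,-.002)"
```

```text
17.25 [0.4527 0.3861 0.2034] jaw 106.15 jz 0.001 zax [ 1.0e-04  1.5e-03 -1.0e+00] [-0.5   0.74 -0.5   1.7   0.45  0.82  0.65] [-2.   0.1 -1.6] 0.489
hole in pins (mm): x -2.9 y -0.1 z -0.2 F local -1.9 0.6 -1.6
shift [ 0.0028  0.0009 -0.0018] rot [-0.0015  0.0001  0.0009]
```

Emit:
move_arm:
  targets:
    - [[0, 0, 0, 0.002, 0.0005, -0.001, 0.3], [0, 0, 0, 0.001, 0, -0.001, 0.3], [0, 0, 0, 0, 0, 0, 0.3]]

```text
clock: 17.55
tool_pos: [0.4529, 0.3863, 0.2028]
eef_rot: [0.601, 0.799, -0.002, -0.002]
contact_force: [-0.9, 0.6, -2.1]
opening: 0.493
```

```bash
python3 -c "
from h import *
go(0,0,-.002)"; python3 bias.py
```

```text
17.55 [0.4529 0.3863 0.2028] jaw 106.1 jz 0.0 zax [-4.6e-03 -8.0e-04 -1.0e+00] [-0.5   0.74 -0.5   1.69  0.45  0.82  0.65] [-0.9  0.6 -2.1] 0.493
hole in pins (mm): x -2.9 y 0.1 z -0.8 F local -0.7 0.9 -2.1
shift [ 0.0026  0.0007 -0.0012] rot [ 0.0008 -0.0046  0.0018]
17.55 [0.4529 0.3863 0.2028] jaw 106.1 jz 0.0 zax [-4.6e-03 -8.0e-04 -1.0e+00] [-0.5   0.74 -0.5   1.69  0.45  0.82  0.65] [-0.9  0.6 -2.1] 0.493
hole in pins (mm): x -2.9 y 0.1 z -0.8 F local -0.7 0.9 -2.1
0.03 [268.69 197.83]
[[46 42 46 46 46 50 48 47 47]
 [50 44 49 48 46 44 52 51 48]
 [46 44 44 33 10 14 10 10 26]
 [50 44 40  8 -2 -2 -4 -2 -1]
 [48 44 39 10 -6 -4 -2 -4 -3]
 [43 46 40 -4 24 24 18  9 11]
 [46 47 46 40 46 50 50 46 43]
 [40 44 46 50 48 45 46 47 44]
 [45 48 44 46 50 46 50 44 48]]
-0.03 [257.29 210.69]
[[46 48 46 49 46 46 48 46 22]
 [49 42 47 48 48 48 48 49 21]
 [46 50 48 44 28 41 55 52 28]
 [45 46 50 23 -2 -2  0 -1  0]
 [46 46 35  8 -3 -3  0  0 -1]
 [44 45 36  8  8 -4 -1 -8 -2]
 [44 51 43 35 48 38 36 38 36]
 [46 52 48 46 47 49 45 48 50]
 [50 45 47 56 48 42 49 52 52]]
```

It has stalled against the face, and both pins show protruding through the holes in the scene image. Releasing.

Emit:
move_arm:
  targets:
    - [[0, 0, 0, 0, 0, 0, 0.52], [0, 0, 0, 0, 0, 0, 0.6], [0, 0, 0, 0, 0, 0, 0.75], [0, 0, 0, 0, 0, 0, 0.8], [0, 0, 0, 0, 0, 0, 0.8]]
  force: 10

```text
clock: 18.1
tool_pos: [0.4551, 0.3866, 0.2031]
eef_rot: [0.601, 0.799, 0.0, -0.0]
contact_force: [-1.5, -0.5, 0.3]
opening: 0.802
```

Emit:
move_arm:
  targets:
    - [[0, 0, 0, 0, 0, 0, 0.8], [0, 0, 0, 0, 0, 0.01, 0.8], [0, 0, 0, 0, 0, 0.03, 0.8], [0, 0, 0, 0, 0, 0.04, 0.8], [0, 0, 0, 0, 0, 0.04, 0.8]]

```text
clock: 18.6
tool_pos: [0.4526, 0.3833, 0.3228]
eef_rot: [0.6, 0.8, -0.006, -0.001]
contact_force: [0.7, 0.9, 0.4]
opening: 0.804
```

```bash
cat > chk.py <<'E'
from h import *
from scipy.optimize import least_squares
loc(); a=shot('scene');b=shot('top')
f=a['frame'].astype(int)
c,n=np.cos(SV[2]),np.sin(SV[2])
Wp=lambda l:np.array([SV[0]+c*l[0]-n*l[1],SV[1]+n*l[0]+c*l[1],.16+l[2]])
H=np.array([-.003,0,-.001])
M0=Rot.from_euler('z',SV[2]).as_matrix()
# silhouette comparison: blue mask vs projected corner points for the home pose
bl=(f[:,:,2]-.5*(f[:,:,0]+f[:,:,1])>20).astype(np.uint8)
nn,lab,stt,cen=cv2.connectedComponentsWithStats(bl)
i=max(range(1,nn),key=lambda k:stt[k][4]*(abs(cen[k][0]-205)<40)); mask=(lab==i); print('mask',stt[i].tolist(),cen[i].round(1))
def boxpts(x0,x1,y0,y1,z0,z1): return [(x,y,z) for x in(x0,x1) for y in(y0,y1) for z in(z0,z1)]
parts=[boxpts(-.0025,.0025,-.052,.052,-.115,.025),boxpts(-.004,.004,-.022,.022,.025,.066),boxpts(-.0555,.0025,-.052,.052,-.115,-.06)]
def sil(v):
    R=Rot.from_euler('ZYX',v[3:6]).as_matrix();m=np.zeros((1680,2240),np.uint8)
    for p in parts:
        q=np.array([proj(a,Wp(H+v[:3]+R@np.array(l)))[::-1] for l in p]) if 0 else np.array([proj(a,Wp(H+v[:3])+M0@R@np.array(l))[::-1] for l in p])
        cv2.fillConvexPoly(m,cv2.convexHull(((q+.5)*4).round().astype(np.int32)),1)
    return cv2.resize(m.astype(np.float32),(560,420),interpolation=cv2.INTER_AREA)
mk=cv2.morphologyEx(mask.astype(np.uint8),cv2.MORPH_CLOSE,np.ones((5,5))).astype(float)
from scipy.optimize import minimize
sc=np.array([.003,.003,.003,.05,.05,.05]);cost=lambda u:np.abs(sil(u*sc)-mk).sum()
print('cost home',cost(np.zeros(6)),'area',mk.sum())
o=minimize(cost,np.zeros(6),method='Nelder-Mead',options=dict(maxiter=300,initial_simplex=np.vstack([np.zeros(6),np.eye(6)])));print('fit',o.fun,(o.x*sc).round(4))
for p in(a,b): print([(np.round(d['centre']).tolist(),round(d['score'],2)) for d in r.find_in(p,'flask_mid')[:4]])
print(proj(a,(.363,.265,.044)))
E
python3 chk.py
```

```text
18.6 [0.4526 0.3833 0.3228] jaw 106.2 jz -0.005 zax [-0.0097 -0.0082 -0.9999] [-0.46  0.61 -0.56  1.55  0.35  1.1   0.75] [0.7 0.9 0.4] 0.804
hole in pins (mm): x -4.3 y -3.0 z 119.2 F local 1.0 0.7 0.4
mask [191, 241, 41, 69, 1577] [208.7 278.6]
cost home 83.875 area 1703.0
fit 77.125 [ 0.0006  0.0008  0.      0.0071 -0.0069 -0.0043]
[([290.0, 258.0], 0.8), ([261.0, 270.0], 0.67), ([293.0, 194.0], 0.49), ([241.0, 199.0], 0.48)]
[([258.0, 213.0], 0.55), ([182.0, 219.0], 0.51)]
[287.4340545  255.98523264]
```

The silhouette fit puts the caddy within 1 mm and 0.01 rad of home. The flask is where I left it, and the gripper is well above everything, so I'm handing in.

```bash
python3 -c "
from h import *
a=shot('scene');f=onz(a,(290,258),.044);c,n=np.cos(SV[2]),np.sin(SV[2]);print('flask-bay',np.hypot(f[0]-SV[0]+.06*c,f[1]-SV[1]+.06*n))
print(r.finish_job())"
```

```text
flask-bay 0.11273302218003607
the job is handed in; nothing more can be done
None
```

The caddy hangs on both pins with its back plate against the stand face, and the job is handed in. The hand-in reports no verdict.

- **Flask:** I gripped the small flask lightly by its neck and slid it about 110 mm along the worktop. It was upright and clear of the stand when last viewed. The last check put its axis about 113 mm from the bay point (limit 90 mm).
- **Caddy:** I gripped it by the edges of its tab, carried it over and fed it down the 20° pins until it stopped on the face. Then I let go and rose clear. Both pins showed through the holes before release.
- **Final fit:** After release, an outline fit in the scene camera put the caddy within about 1 mm and 0.01 rad of fully home. The clock stood at about 19 s of the 72 s allowed.
- **Disagreement:** The wrist and scene cameras differed by about 6 mm on how far out the stand face is. I used the scene estimate, which agreed with the robot's own pose to under 1 mm, and the contact stop matched it.
- **Not checked:** I did not measure the bystanders at the end. No unexpected contact forces appeared near them.

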